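# Select the probe's channel on the calibration block and start the run

## Task

One of the four wells in the top of the white calibration block holds a tall slim probe; the other three hold short stoppers. Using only the fingertips, gently press the round key directly in front of the probe's well (towards the block's front edge) fully down and let it spring back up, then press the long bar key near the front edge fully down to start the run, let it come up and withdraw. Leave the other round keys alone, and do not move, pull out or lift the probe, the stoppers or anything standing around.

Things in the scene. Friction and masses are not known exactly. Their poses are not given: they have to be found in the camera images.
- block: White fixed instrument, 200 mm deep (x), 320 wide (y), flat top 100 above the table. Origin: centre of underside; x points away from its front edge (the robot's side, yaw up to 0.35 rad), y left, z up. On top: handle bar 16 high at x +90; four wells at x +55, y +75, +25, -25, -75; four round keys at x -5, same y; long bar key at x -60, y 0. The flush dark display left of it is no key.
- probe_mid (a point): The probe: a slim upright black handle, 16 mm diameter, with steel collar and tip, standing 60 mm above the block's top, loose in one of the four wells (which one varies). This point is on its axis, half-way up (30 mm above the block's top).
- stopper1_mid (a point): Short well stopper, steel disc 24 mm across with a black 14 mm stub, only 18 mm high, loose in one of the three other wells (which one varies). This point is on its axis, half-way up, 9 mm above the block's top.
- stopper2_mid (a point): Short well stopper, steel disc 24 mm across with a black 14 mm stub, only 18 mm high, loose in one of the three other wells (which one varies). This point is on its axis, half-way up, 9 mm above the block's top.
- stopper3_mid (a point): Short well stopper, steel disc 24 mm across with a black 14 mm stub, only 18 mm high, loose in one of the three other wells (which one varies). This point is on its axis, half-way up, 9 mm above the block's top.
- key1_top (a point): Centre of the top of round key 1 of 4 (counted from the block's left, y = +75 mm): a plain grey disc key, 20 mm diameter, its top 9 mm above the block's top (109 mm above the table). Its well is 60 mm behind it (along the block's x); the next keys are 50 mm to either side. Moves with the key.
- key1 (a joint): Travel of round key 1 in m: 0 up, 0.005 fully down. A spring returns it: 1 N starts it, 4 N holds it fully down.
- key2_top (a point): Centre of the top of round key 2 of 4 (counted from the block's left, y = +25 mm): a plain grey disc key, 20 mm diameter, its top 9 mm above the block's top (109 mm above the table). Its well is 60 mm behind it (along the block's x); the next keys are 50 mm to either side. Moves with the key.
- key2 (a joint): Travel of round key 2 in m: 0 up, 0.005 fully down. A spring returns it: 1 N starts it, 4 N holds it fully down.
- key3_top (a point): Centre of the top of round key 3 of 4 (counted from the block's left, y = -25 mm): a plain grey disc key, 20 mm diameter, its top 9 mm above the block's top (109 mm above the table). Its well is 60 mm behind it (along the block's x); the next keys are 50 mm to either side. Moves with the key.
- key3 (a joint): Travel of round key 3 in m: 0 up, 0.005 fully down. A spring returns it: 1 N starts it, 4 N holds it fully down.
- key4_top (a point): Centre of the top of round key 4 of 4 (counted from the block's left, y = -75 mm): a plain grey disc key, 20 mm diameter, its top 9 mm above the block's top (109 mm above the table). Its well is 60 mm behind it (along the block's x); the next keys are 50 mm to either side. Moves with the key.
- key4 (a joint): Travel of round key 4 in m: 0 up, 0.005 fully down. A spring returns it: 1 N starts it, 4 N holds it fully down.
- bar_top (a point): Centre of the top of the bar key: a plain grey rectangular key 60 mm wide (block's y) and 16 mm deep (block's x), its top 9 mm above the block's top (109 mm above the table), 55 mm in front of the row of round keys. Moves with the key.
- bar (a joint): Travel of the bar key in m: 0 up, 0.005 fully down; spring as for the round keys.
- sleeve: Bystander: brass sleeve, 24 mm diameter, 35 mm high, standing loose on the left part of the block's top. Origin: centre of its underside.
- weight: Bystander: small steel weight with a knob, 28 mm diameter, 34 mm high, standing loose on the right part of the block's top. Origin: centre of its underside.
- meter: Bystander: grey handheld meter 160 x 75 x 32 mm lying on the table left of the block. Origin: centre of its underside.
- mug: Bystander: white mug, 76 mm diameter, 85 mm high, on the table right of the block. Origin: centre of its underside.
- tape: Bystander: roll of paper tape lying flat, 90 mm diameter, 22 mm high, on the table right of the block. Origin: centre of its underside.
- driver: Bystander: screwdriver about 180 mm long lying on the table in front of the block. Origin: under its middle.
There are look-alikes about, which are no part of the job. What is shaped like the part that bears probe_mid but purple is not meant.

How it is judged:
By the outcome, as a careful person would: the job done as asked, in the order asked, and still so for the second after the job is handed in, with the robot touching nothing.
It also fails if it takes over 34 s, if anything falls off the work surface, if the arm or the gripper's body presses on something with over 40 N, if the wrist force passes 120 N, or if a joint passes its speed limit or range.

## Robot

A 6-joint arm with a two-finger parallel gripper is mounted at the origin on the work surface. World frame = base frame: x ahead of the robot, y to its left, z up, the work surface at z = 0. Lengths are in m, angles in rad, forces in N, time in s.
With the tool pointing down it reaches from about 0.35 to 0.775 m from the base axis. Payload 7.3 kg.
Tool frame: the origin (TCP) lies at the very end of the fingers, on their centre line; the grasp point (between the pads) lies 19 mm behind it; z points along the fingers, x is the direction in which the jaws open and shut, and the axes are right-handed (so a half turn about z gives the same grasp; the last joint's range is limited). The gripper opens to 92 mm and grips with 3 to 60 N. Pads are 19 mm wide; open, the fingers measure 130 mm over their backs; the gripper's body (75 mm by 190 mm) begins 47 mm behind the grasp point.
Start: joints at [-1.331, 0.342, 1.524, -0, 1.275, -0.146], TCP at [0.198, -0.486, 0.191] pointing down, gripper open.
Joint ranges: [-2.53, 2.53], [-0.77, 2.02], [0.04, 2.7], [-1, 4.14], [0.28, 2.66], [-3.11, 3.11]. Speed limits (rad/s): [2.57, 2.57, 3.14, 3.14, 3.14, 3.14].

## Interface

Orientations are given as [roll, pitch, yaw] about the fixed x, y, z axes, in that order (R = Rz(yaw) Ry(pitch) Rx(roll)).
In Python, from cell import robot, read_camera, nets gives the robot as it stands. The module is installed in compiled form; this text tells all that it offers.
- The arm moves only by the tool carry_out, never from a script. Its arguments are lists of equal length, an entry for each row: "translation": the shift along the tool's x, y, z in m, a list of three; "turn": the turn, a rotation vector about the tool's x, y, z in rad, a list of three; "gripper": the gripper's target within -1 to 1 (shut at 1, half-way at 0, fully open at -1). A call has 1 to 10 rows; each row shifts and turns the commanded pose from where the row before left it, along the tool's axes as they then stand; what a row does not reach is not made up. A row lasts 1/10 s, in which the tool goes at most 50 mm and 8.59 degrees, less where a joint would pass 70% of its speed; a pose out of reach is approached as far as the arm can. A call with a gripper value outside its range is refused whole. The fingers move at their own pace and stop on an object; "squeeze" is the grip in N (left out, the last holds). Time passes only in rows, so rows that do not move let the fingers close. It gives the time, the measured TCP pose, the force and the opening at its end, in the units of the state.
- robot.observe(): the state, without advancing time (a new reading comes with each control period).
- read_camera(name): name is "scene" or "top"; returns a dict with "img" (400x640x3 uint8, red, green, blue), "fx", "fy", "cx", "cy" (pixels), "distortion" ([k1, k2, p1, p2, k3] as OpenCV has them; the pictures are not rectified), "world_from_camera" (4x4, takes a point from camera to world coordinates). Camera axes: x right, y down, z forward; pixel columns grow to the right and rows downward; lengths in m; the calibration is good to about 2 mm. A picture is of the moment at which its call begins. There is no depth.
- robot.hand_in(): hands the job in, once; it reports no verdict.
Trained networks look in a picture, given as the dict that the camera call returned (one of the last four; its "shot" number tells which), for a name from the list of things; names that differ only in an ending like _2 or _b are one class to them, and where a whole thing is asked for, a point or a joint stands for the part that bears it (a point fixed in the world has none). Each returns a list of dicts, best first, with "score" (0 to 1); they miss things now and then, are a little off and sometimes report something else, mostly with a low value. They report only what shows in the picture. A call takes as long as a camera call. They do not tell look-alikes from the thing itself.
- nets.regions_of(picture, name): "region" (400x640 bool, what is visible of it) and "pixel" ([column, row] in pixels, amid what is visible of it).
- nets.tip_of(picture, name): "pixel" ([column, row] in pixels: a listed point, or the origin of a listed thing).
The state is a dict: "time": time; "qpos": joint angles; "qvel": joint speeds; "joint_efforts": joint torques, N m; "tool_pos": TCP position; "tool_rot": TCP orientation; "contact_force": force on the tool from outside, world axes, zero at the start; "torque": the same for the moment, N m; "opening": finger opening in m.
Only numpy, scipy, OpenCV 4.12 (cv2) and the standard library are available. Lean on these libraries where they do the work, as an engineer would, in place of code of your own. Each camera call takes 0.05 s, during which the arm holds its last target. There are 200 camera calls.

## Working session

There is one attempt and no reset: what is moved stays moved. The work goes in short steps, Python scripts to look and compute and a tool call to move; the robot and the scene stay as the last step left them, time stands still between calls to the robot, and variables do not carry over. Pictures are saved under pics/ and viewed, about 8 in all and at most 12, crops included, and the job is handed in when it is done.

Besides the shell and the picture viewer there is one more tool, called after "Request:" by a JSON object that holds its "fn" and its "kwargs". carry_out: Moves the arm, as the interface text tells. Its arguments: {"type":"object","properties":{"translation":{"type":"array","items":{"type":"array","items":{"type":"number"}}},"turn":{"type":"array","items":{"type":"array","items":{"type":"number"}}},"gripper":{"type":"array","items":{"type":"number"}},"squeeze":{"type":"number"}},"required":["translation","turn","gripper"]}

```bash
mkdir -p pics
cat > h.py <<'E'
import numpy as np, cv2
from cell import robot, read_camera, nets
def ray(p,px):
    K=np.array([[p['fx'],0,p['cx']],[0,p['fy'],p['cy']],[0,0,1]])
    u=cv2.undistortPoints(np.array([[px]],float),K,np.array(p['distortion'],float))[0,0]
    T=np.array(p['world_from_camera']); return T[:3,3],T[:3,:3]@np.array([u[0],u[1],1])
def at_z(p,px,z):
    o,d=ray(p,px); return o+d*(z-o[2])/d[2]
def proj(p,X):
    T=np.linalg.inv(np.array(p['world_from_camera']))
    K=np.array([[p['fx'],0,p['cx']],[0,p['fy'],p['cy']],[0,0,1]])
    r=cv2.Rodrigues(T[:3,:3])[0]
    return cv2.projectPoints(np.array(X,float).reshape(-1,1,3),r,T[:3,3],K,np.array(p['distortion'],float))[0][:,0]
def save(p,n,crop=None,s=1):
    im=p['img'][...,::-1]
    if crop: im=im[crop[1]:crop[3],crop[0]:crop[2]]
    cv2.imwrite('pics/'+n+'.png',cv2.resize(im,None,fx=s,fy=s,interpolation=cv2.INTER_CUBIC))
E
python3 - <<'E'
from h import *
Z=dict(block=0,probe_mid=.13,stopper1_mid=.109,key1_top=.109,key2_top=.109,key3_top=.109,key4_top=.109,bar_top=.109,sleeve=.1,weight=.1)
for c in('scene','top'):
    p=read_camera(c);save(p,c+'0')
    print(c,np.round(np.array(p['world_from_camera'])[:3,3],3))
    for n in Z:
        for r in nets.tip_of(p,n)[:5]:
            print(n,round(r['score'],2),np.round(r['pixel']),np.round(at_z(p,r['pixel'],Z[n]),4))
E
```

```text
scene [1.335 0.095 0.719]
block 0.89 [327. 226.] [0.5353 0.0081 0.    ]
block 0.53 [298. 182.] [ 0.3848 -0.0796  0.    ]
probe_mid 0.72 [287. 189.] [ 0.5846 -0.0655  0.13  ]
probe_mid 0.64 [268. 263.] [ 0.7825 -0.0619  0.13  ]
probe_mid 0.55 [218. 219.] [ 0.6866 -0.1739  0.13  ]
probe_mid 0.38 [362. 190.] [0.5708 0.0796 0.13  ]
stopper1_mid 0.52 [336. 204.] [0.5908 0.0316 0.109 ]
key1_top 0.62 [361. 188.] [0.5338 0.0775 0.109 ]
key2_top 0.61 [339. 188.] [0.54   0.0335 0.109 ]
key2_top 0.31 [304. 198.] [ 0.582  -0.0314  0.109 ]
key3_top 0.58 [315. 185.] [ 0.5363 -0.0171  0.109 ]
key4_top 0.52 [307. 200.] [ 0.5879 -0.0249  0.109 ]
key4_top 0.37 [297. 181.] [ 0.5281 -0.0554  0.109 ]
bar_top 0.55 [338. 167.] [0.4678 0.0249 0.109 ]
sleeve 0.75 [282. 189.] [ 0.547  -0.0823  0.1   ]
sleeve 0.53 [388. 211.] [0.592  0.1331 0.1   ]
sleeve 0.5 [326. 228.] [0.6532 0.0192 0.1   ]
weight 0.69 [266. 179.] [ 0.5151 -0.1239  0.1   ]
weight 0.41 [293. 179.] [ 0.5084 -0.0667  0.1   ]
top [0.483 0.009 0.938]
block 0.71 [310. 211.] [0.54   0.0109 0.    ]
probe_mid 0.67 [348. 124.] [ 0.6984 -0.0678  0.13  ]
probe_mid 0.67 [415. 168.] [ 0.6095 -0.1924  0.13  ]
probe_mid 0.65 [349. 217.] [ 0.5197 -0.0633  0.13  ]
probe_mid 0.6 [355. 188.] [ 0.5743 -0.0764  0.13  ]
stopper1_mid 0.51 [347. 216.] [ 0.5214 -0.0602  0.109 ]
stopper1_mid 0.42 [304. 179.] [0.5954 0.0213 0.109 ]
key1_top 0.43 [271. 208.] [0.5413 0.0844 0.109 ]
key1_top 0.26 [307. 178.] [0.5988 0.0152 0.109 ]
key2_top 0.66 [274. 173.] [0.6095 0.0784 0.109 ]
key2_top 0.58 [300. 209.] [0.5384 0.0291 0.109 ]
key3_top 0.67 [324. 214.] [ 0.5277 -0.0165  0.109 ]
key4_top 0.54 [347. 217.] [ 0.521  -0.0613  0.109 ]
bar_top 0.6 [306. 240.] [0.4781 0.0191 0.109 ]
bar_top 0.29 [354. 187.] [ 0.5785 -0.077   0.109 ]
sleeve 0.48 [242. 185.] [0.5878 0.1417 0.1   ]
weight 0.54 [380. 220.] [ 0.5121 -0.1257  0.1   ]
```

View pics/scene0.png

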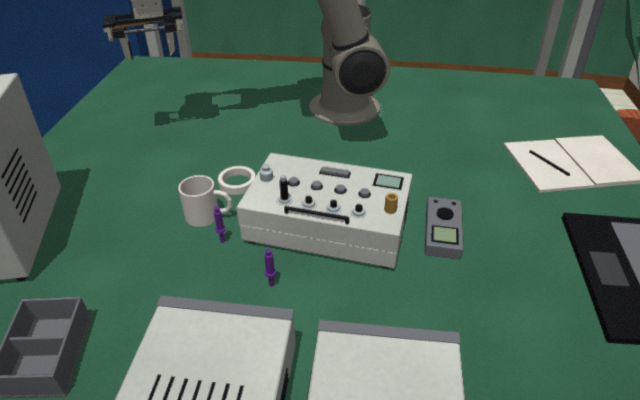

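View pics/top0.png

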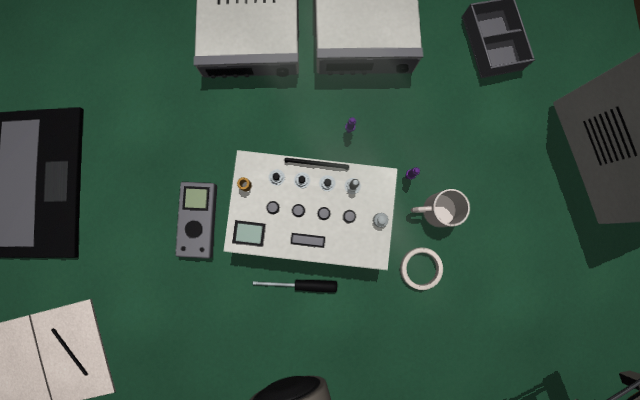

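Scene view: the black probe stands at (284,190), with stoppers at (308,202), (333,206) and (358,210). In the top view the probe is at (354,185), in the rightmost well (y −75), with key 4 in front of it at (349,216). The candidates for the probe are the black one on the block and the purple look-alikes at top (350,125) and (412,172). I choose the black one. Next I fit the block pose and check the choice in a crop.

```bash
python3 - <<'E'
from h import *
from scipy.optimize import least_squares
p=read_camera('top')
B=np.array([[-5,75],[-5,25],[-5,-25],[-5,-75],[-60,0]])/1000.
g0=[(273,208),(298,210),(324,213),(349,216),(308,240)]
W=[]
for n,g in zip(['key1_top','key2_top','key3_top','key4_top','bar_top'],g0):
    r=[np.array(q['pixel']) for q in nets.regions_of(p,n)+nets.tip_of(p,n) if np.hypot(*(np.array(q['pixel'])-g))<6]
    print(n,np.round(r,1).tolist()); W.append(at_z(p,np.mean(r,0) if r else g,.109)[:2])
W=np.array(W)
f=lambda v:((B@np.array([[np.cos(v[2]),np.sin(v[2])],[-np.sin(v[2]),np.cos(v[2])]])+v[:2])-W).ravel()
s=least_squares(f,[.54,.01,-.1]); v=s.x
print('pose',np.round(v,4),'res mm',np.round(s.fun*1e3,1))
c,si=np.cos(v[2]),np.sin(v[2])
def w(x,y,z): return [v[0]+c*x-si*y,v[1]+si*x+c*y,z]
P=[w(-.005,-.075,.109),w(-.06,0,.109),w(.055,-.075,.16)]
print(np.round(P,4))
for cam in('top','scene'):
    q=p if cam=='top' else read_camera(cam)
    s0=6; im=cv2.resize(q['img'][...,::-1],None,fx=s0,fy=s0,interpolation=cv2.INTER_CUBIC)
    for X in P+[w(a,b,.1) for a in(-.1,.1) for b in(-.16,.16)]:
        u=proj(q,[X])[0]; cv2.drawMarker(im,tuple(int(t) for t in np.round((u+.5)*s0)),(0,0,255),0,14,1)
    u0=(280,140) if cam=='top' else (235,145)
    cv2.imwrite(f'pics/c_{cam}.png',im[u0[1]*s0:(u0[1]+ (135 if cam=='top' else 90))*s0,u0[0]*s0:(u0[0]+130)*s0][:600])
o=robot.observe();print({k:np.round(o[k],3).tolist() for k in('time','tool_pos','tool_rot','contact_force','opening')})
E
python3 -c "
import cv2,numpy as np
a=cv2.imread('pics/c_top.png');cv2.imwrite('pics/c1.png',a[:600])"
```

```text
key1_top [[271.7, 208.0], [271.2, 210.4]]
key2_top [[298.5, 208.9], [300.9, 208.9]]
key3_top [[326.1, 212.6], [324.7, 213.4]]
key4_top [[346.4, 215.6], [349.3, 214.8]]
bar_top [[309.9, 241.9], [309.3, 244.8]]
pose [ 0.5361  0.0072 -0.1036] res mm [ 0.1 -2.  -4.3  2.7 -0.4  2.3 -0.3 -4.2  4.9  1.1]
[[ 0.5234 -0.0669  0.109 ]
 [ 0.4764  0.0134  0.109 ]
 [ 0.5831 -0.0731  0.16  ]]
{'time': 1.7, 'tool_pos': [0.198, -0.486, 0.191], 'tool_rot': [3.142, -0.0, -1.185], 'contact_force': [-0.156, -0.044, 0.487], 'opening': 0.092}
```

View pics/c1.png

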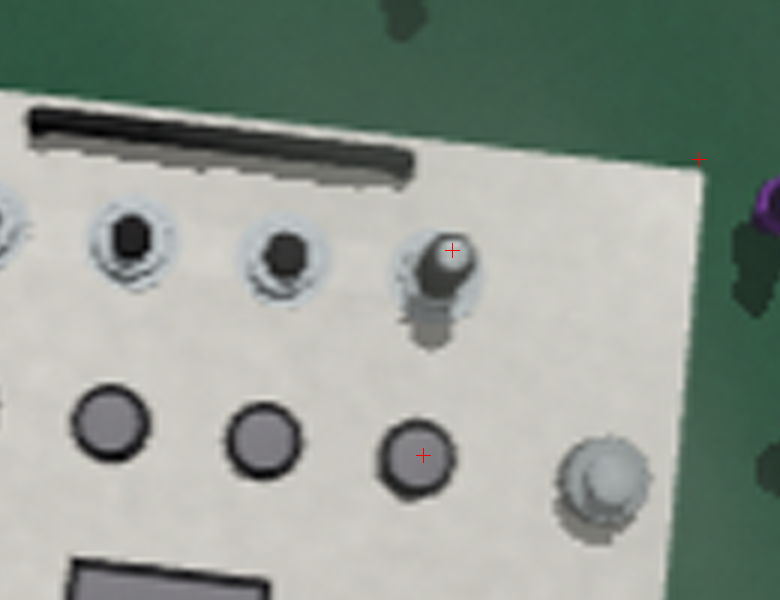

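View pics/c_scene.png

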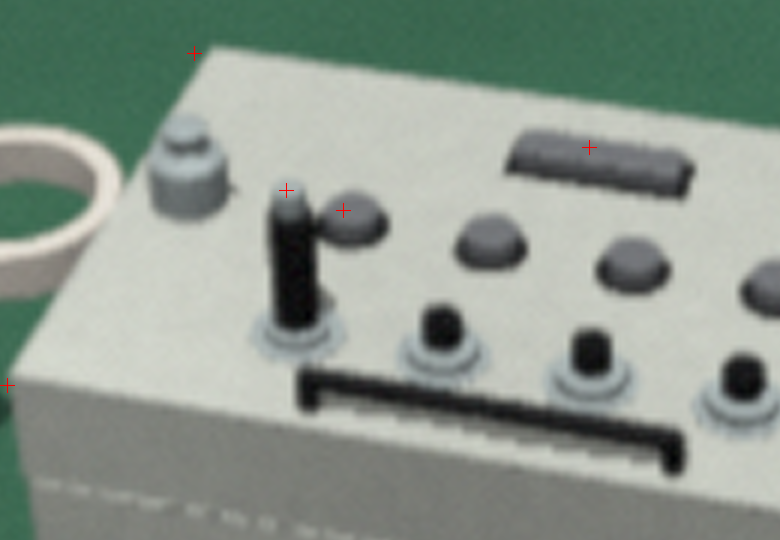

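The black probe is in the rightmost well (crop 1 at (440,265)), so the target is key 4, at crop 1 (418,456). The marker sits 1–2 mm off its centre, which is close enough. Key 4 is at about (0.523,−0.065) and the bar at about (0.476,0.0135), with block yaw −0.104. I close the gripper, rise a little and turn the jaws along the block's y.

Request:
{"fn": "carry_out", "kwargs": {"translation": [[0, 0, -0.004], [0, 0, -0.004], [0, 0, -0.004], [0, 0, -0.004], [0, 0, -0.004]], "turn": [[0, 0, 0.098], [0, 0, 0.098], [0, 0, 0.098], [0, 0, 0.098], [0, 0, 0.098]], "gripper": [1, 1, 1, 1, 1], "squeeze": 10}}

```text
time: 2.2
tool_pos: [0.1976, -0.4864, 0.2116]
tool_rot: [-3.142, -0.0, -1.679]
contact_force: [0.3, 0.0, -1.2]
opening: 0.0565
```

Request:
{"fn": "carry_out", "kwargs": {"translation": [[-0.032, -0.02, 0], [-0.032, -0.02, 0], [-0.032, -0.02, 0], [-0.032, -0.02, 0], [-0.032, -0.02, 0], [-0.032, -0.02, 0], [-0.032, -0.02, 0], [-0.032, -0.02, 0], [-0.032, -0.02, 0], [-0.032, -0.02, 0]], "turn": [[0, 0, 0], [0, 0, 0], [0, 0, 0], [0, 0, 0], [0, 0, 0], [0, 0, 0], [0, 0, 0], [0, 0, 0], [0, 0, 0], [0, 0, 0]], "gripper": [1, 1, 1, 1, 1, 1, 1, 1, 1, 1]}}

```text
time: 3.2
tool_pos: [0.4306, -0.1876, 0.2116]
tool_rot: [-3.141, -0.0, -1.675]
contact_force: [1.1, 0.7, 0.0]
opening: 0.0004
```

Request:
{"fn": "carry_out", "kwargs": {"translation": [[-0.033, -0.02, 0], [-0.033, -0.02, 0], [-0.033, -0.02, 0], [-0.033, -0.02, 0], [0, 0, 0.02], [0, 0, 0.02], [0, 0, 0.02], [0, 0, 0.01], [0, 0, 0], [0, 0, 0]], "turn": [[0, 0, 0], [0, 0, 0], [0, 0, 0], [0, 0, 0], [0, 0, 0], [0, 0, 0], [0, 0, 0], [0, 0, 0], [0, 0, 0], [0, 0, 0]], "gripper": [1, 1, 1, 1, 1, 1, 1, 1, 1, 1]}}

```text
time: 4.2
tool_pos: [0.5235, -0.0662, 0.1421]
tool_rot: [-3.141, -0.0, -1.675]
contact_force: [0.4, 0.7, 1.0]
opening: 0.0005
```

Run:
```python
from h import *
p=read_camera('scene');save(p,'above',(235,120,365,220),6)
o=robot.observe();print({k:np.round(o[k],4).tolist() for k in('time','tool_pos','tool_rot','contact_force','opening')})
```

```text
{'time': 4.25, 'tool_pos': [0.5238, -0.0663, 0.1424], 'tool_rot': [-3.1397, -0.0004, -1.6753], 'contact_force': [-0.0876, -0.1911, 0.1921], 'opening': 0.0004}
```

View pics/above.png

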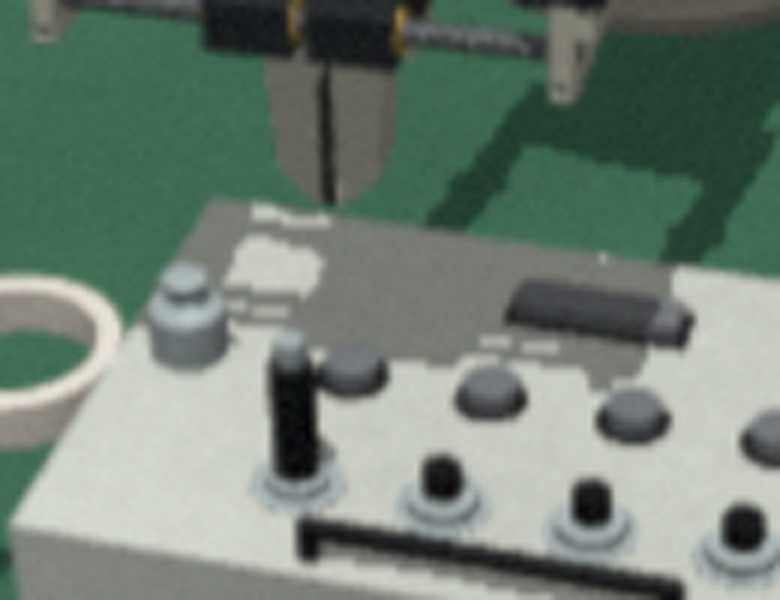

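The view shows the closed fingertips at about (333,203) in the crop, higher than I'd expect for z = 0.142 over the key. I check this by projection and from the top camera.

Run:
```python
from h import *
o=robot.observe(); t=o['tool_pos']
ims=[]
for c,(x,y) in(('scene',(235,120)),('top',(285,150))):
    p=read_camera(c); im=cv2.resize(p['img'][...,::-1],None,fx=6,fy=6,interpolation=cv2.INTER_CUBIC)
    for dz in(0,.019,.066): 
        u=proj(p,[[t[0],t[1],t[2]+dz]])[0]; print(c,dz,np.round(u,1)); cv2.drawMarker(im,tuple(int(a) for a in np.round((u+.5)*6)),(0,0,255),0,14,1)
    ims.append(im[y*6:y*6+600,x*6:x*6+660])
cv2.imwrite('pics/pair.png',cv2.resize(np.hstack(ims),None,fx=.6,fy=.6))
```

```text
scene 0 [291.3 166.3]
scene 0.019 [290.9 158.5]
scene 0.066 [290.  138.5]
top 0 [351.3 214.2]
top 0.019 [352.3 213.6]
top 0.066 [355.  212.1]
```

View pics/pair.png

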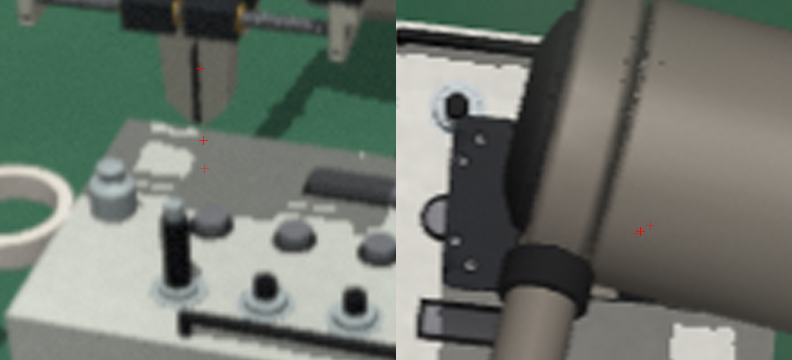

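Six pictures so far. The top view confirms the xy position: the body plate lies where expected. In the scene view the tip is about 12 px above its projection, so the height is uncertain. I descend slowly on force feedback.

Request:
{"fn": "carry_out", "kwargs": {"translation": [[0, 0, 0.008], [0, 0, 0.008], [0, 0, 0.008], [0, 0, 0.005], [0, 0, 0]], "turn": [[0, 0, 0], [0, 0, 0], [0, 0, 0], [0, 0, 0], [0, 0, 0]], "gripper": [1, 1, 1, 1, 1]}}

```text
time: 4.85
tool_pos: [0.5224, -0.0658, 0.1113]
tool_rot: [3.139, 0.0, -1.675]
contact_force: [-0.2, -0.5, -0.5]
opening: 0.0004
```

Run:
```python
from h import *
p=read_camera('scene');save(p,'down1',(235,120,365,220),6)
o=robot.observe();print({k:np.round(o[k],4).tolist() for k in('time','tool_pos','contact_force')},proj(p,[o['tool_pos']]))
```

```text
{'time': 4.9, 'tool_pos': [0.5228, -0.0659, 0.1119], 'contact_force': [-0.2653, 0.5108, 0.4139]} [[292.12358602 178.19235629]]
```

View pics/down1.png

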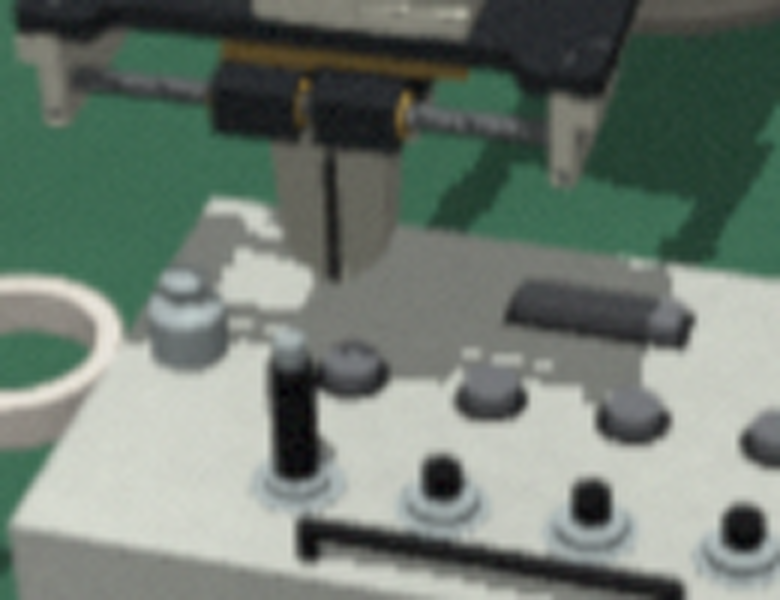

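The tip is at crop (335,278), still about 12 px above its projection with no contact. I go on down gently, watching the force.

Request:
{"fn": "carry_out", "kwargs": {"translation": [[0, 0, 0.002], [0, 0, 0.002], [0, 0, 0.002], [0, 0, 0]], "turn": [[0, 0, 0], [0, 0, 0], [0, 0, 0], [0, 0, 0]], "gripper": [1, 1, 1, 1]}}

```text
time: 5.3
tool_pos: [0.5229, -0.066, 0.1062]
tool_rot: [3.141, -0.0, -1.675]
contact_force: [0.1, -0.0, 0.3]
opening: 0.0003
```

Request:
{"fn": "carry_out", "kwargs": {"translation": [[0, 0, 0.002], [0, 0, 0.002], [0, 0, 0]], "turn": [[0, 0, 0], [0, 0, 0], [0, 0, 0]], "gripper": [1, 1, 1]}}

```text
time: 5.6
tool_pos: [0.5229, -0.066, 0.1021]
tool_rot: [3.141, 0.0, -1.675]
contact_force: [-0.3, 0.0, -0.2]
opening: 0.0004
```

Request:
{"fn": "carry_out", "kwargs": {"translation": [[0, 0, 0.001], [0, 0, 0.001], [0, 0, 0]], "turn": [[0, 0, 0], [0, 0, 0], [0, 0, 0]], "gripper": [1, 1, 1]}}

```text
time: 5.9
tool_pos: [0.523, -0.066, 0.1003]
tool_rot: [3.141, -0.0, -1.675]
contact_force: [-0.1, -0.2, 1.1]
opening: 0.0002
```

Request:
{"fn": "carry_out", "kwargs": {"translation": [[0, 0, 0.001], [0, 0, 0]], "turn": [[0, 0, 0], [0, 0, 0]], "gripper": [1, 1]}}

```text
time: 6.1
tool_pos: [0.523, -0.066, 0.0993]
tool_rot: [3.141, -0.0, -1.675]
contact_force: [-1.1, 0.2, -0.3]
opening: 0.0005
```

Run:
```python
from h import *
for c,(x,y,X,Y) in(('scene',(235,120,365,220)),('top',(250,150,380,250))):
    p=read_camera(c);save(p,'d2'+c,(x,y,X,Y),6)
    o=robot.observe();print({k:np.round(o[k],4).tolist() for k in('time','tool_pos','contact_force')},proj(p,[o['tool_pos']]))
```

```text
{'time': 6.15, 'tool_pos': [0.523, -0.066, 0.0994], 'contact_force': [0.0776, 0.2428, -0.2023]} [[292.31389838 183.11121236]]
{'time': 6.2, 'tool_pos': [0.5231, -0.066, 0.0994], 'contact_force': [-0.2675, -0.0856, 0.1081]} [[349.15719636 215.69362073]]
```

View pics/d2scene.png

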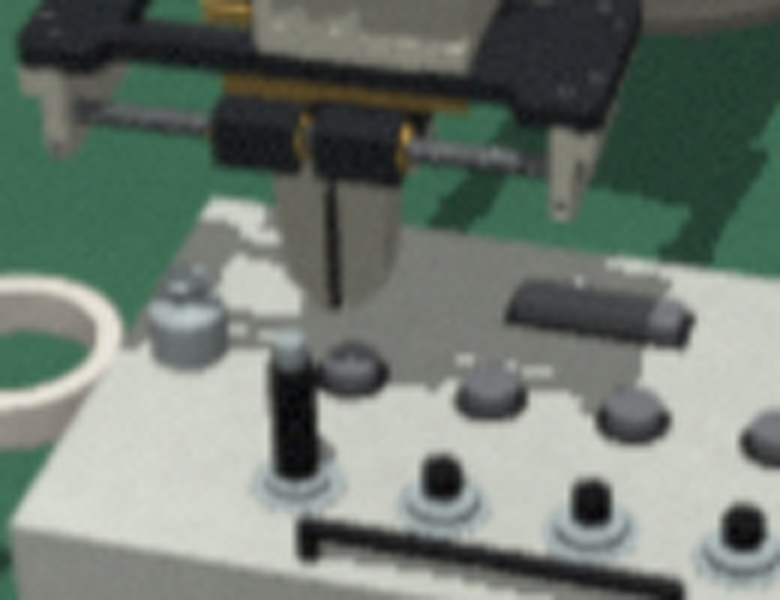

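Still no contact at a reported 0.099, with the tip at crop (335,303). So the fingertips really sit about 28 mm higher than the reported TCP. I go on down in small guarded steps, shifting 2 mm to the left (+y) to centre over the key.

Request:
{"fn": "carry_out", "kwargs": {"translation": [[-0.002, 0, 0.002], [0, 0, 0.002], [0, 0, 0]], "turn": [[0, 0, 0], [0, 0, 0], [0, 0, 0]], "gripper": [1, 1, 1]}}

```text
time: 6.5
tool_pos: [0.523, -0.0639, 0.095]
tool_rot: [3.141, 0.0, -1.675]
contact_force: [-0.6, -0.0, 0.4]
opening: 0.0001
```

Run:
```python
from h import *
p=read_camera('top');save(p,'d3top',(250,150,380,250),6)
o=robot.observe();print({k:np.round(o[k],4).tolist() for k in('time','tool_pos','contact_force')},proj(p,[o['tool_pos']]))
t=o['tool_pos']
for z in (.16,.2,.23): # body corner estimates
    c=[[t[0]+a*.0375*np.cos(-.104)-b*.095*np.sin(-.104),t[1]+a*.0375*np.sin(-.104)+b*.095*np.cos(-.104),z] for a,b in((1,1),(-1,1))]
    print(z,np.round((proj(p,c)-[250,150])*6).tolist())
```

```text
{'time': 6.55, 'tool_pos': [0.5231, -0.0639, 0.0952], 'contact_force': [0.4257, -0.2915, -0.407]} [[347.90639058 215.80841188]]
0.16 [[302.0, 236.0], [281.0, 484.0]]
0.2 [[299.0, 221.0], [277.0, 481.0]]
0.23 [[296.0, 208.0], [273.0, 480.0]]
```

View pics/d3top.png

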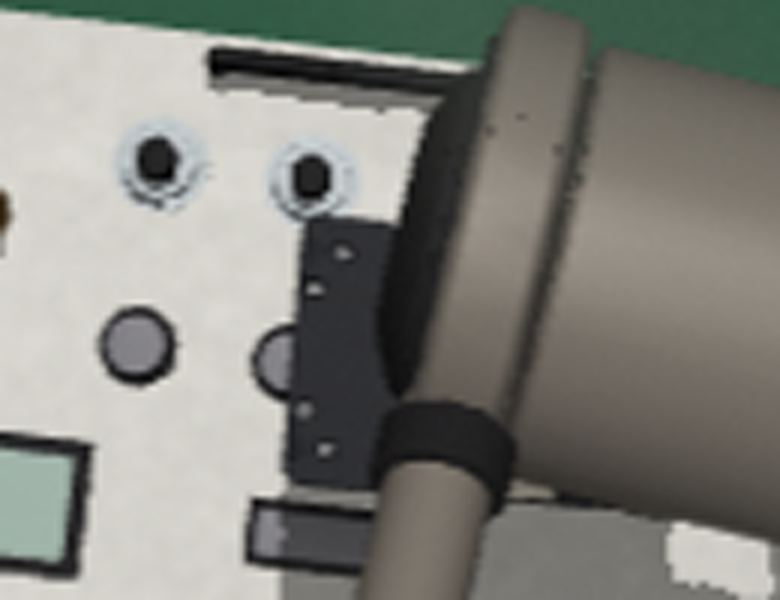

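The plate corners are seen at (302,217) and (284,485), against about (298,217) and (276,481) expected, so xy is right to about 2 mm. The height offset remains. I compute actual heights of the tip, the finger carriers and the side brackets from the scene view to check the body's clearance over the weight.

Run:
```python
from h import *
p=read_camera('scene'); save(p,'tmp')
n=np.array([np.cos(-.104),np.sin(-.104),0]); T=np.array([.523,-.066,0])
off={'tip':((335,303),.0),'tipfront':((345,303),.0095),'carrier bottom':((340,180),.0),'carrier front':((340,180),.02),'rod':((180,130),0),'brL':((60,155),0),'brR':((562,215),0)}
for k,((x,y),a) in off.items():
    o,d=ray(p,(235+x/6-.5,120+y/6-.5)); s=(n@(T+n*a-o))/(n@d); print(k,np.round(o+d*s,4))
for r in nets.tip_of(p,'weight')[:2]+nets.tip_of(p,'probe_mid')[:3]: print(r['score'],r['pixel'])
```

```text
tip [ 0.5227 -0.0689  0.1323]
tipfront [ 0.5328 -0.0634  0.1399]
carrier bottom [ 0.5231 -0.0651  0.1826]
carrier front [ 0.5436 -0.061   0.1962]
rod [ 0.5174 -0.1193  0.1946]
brL [ 0.5129 -0.1627  0.1788]
brR [0.5309 0.0094 0.1797]
0.76 [263.7, 181.8]
0.72 [314.3, 184.6]
0.7 [282.6, 189.9]
0.68 [238.5, 182.0]
```

Actual heights at that moment were tip ≈0.13, brackets ≈0.18 and carriers ≈0.18. With the tip on the pressed key, the brackets would be at about 0.15, clear of the weight (0.134). I continue down.

Request:
{"fn": "carry_out", "kwargs": {"translation": [[0, 0, 0.004], [0, 0, 0.004], [0, 0, 0.002], [0, 0, 0]], "turn": [[0, 0, 0], [0, 0, 0], [0, 0, 0], [0, 0, 0]], "gripper": [1, 1, 1, 1]}}

```text
time: 7.1
tool_pos: [0.5229, -0.0639, 0.0849]
tool_rot: [3.141, 0.0, -1.675]
contact_force: [0.5, -0.4, -0.5]
opening: 0.0004
```

Request:
{"fn": "carry_out", "kwargs": {"translation": [[0, 0, 0.002], [0, 0, 0]], "turn": [[0, 0, 0], [0, 0, 0]], "gripper": [1, 1]}}

```text
time: 7.3
tool_pos: [0.5232, -0.064, 0.0832]
tool_rot: [3.141, -0.0, -1.675]
contact_force: [0.2, 0.4, 0.1]
opening: 0.0005
```

Request:
{"fn": "carry_out", "kwargs": {"translation": [[0, 0, 0.002], [0, 0, 0]], "turn": [[0, 0, 0], [0, 0, 0]], "gripper": [1, 1]}}

```text
time: 7.5
tool_pos: [0.5231, -0.064, 0.0812]
tool_rot: [3.141, -0.0, -1.675]
contact_force: [-0.2, -0.4, 0.5]
opening: 0.0006
```

Request:
{"fn": "carry_out", "kwargs": {"translation": [[0, 0, 0.002], [0, 0, 0]], "turn": [[0, 0, 0], [0, 0, 0]], "gripper": [1, 1]}}

```text
time: 7.7
tool_pos: [0.5231, -0.064, 0.0792]
tool_rot: [3.141, -0.0, -1.675]
contact_force: [0.0, -0.5, -0.3]
opening: 0.0005
```

Request:
{"fn": "carry_out", "kwargs": {"translation": [[0, 0, 0.002], [0, 0, 0]], "turn": [[0, 0, 0], [0, 0, 0]], "gripper": [1, 1]}}

```text
time: 7.9
tool_pos: [0.5231, -0.064, 0.0772]
tool_rot: [3.141, -0.0, -1.675]
contact_force: [-0.4, 0.3, 1.3]
opening: 0.0005
```

Request:
{"fn": "carry_out", "kwargs": {"translation": [[0, 0, 0.001], [0, 0, 0]], "turn": [[0, 0, 0], [0, 0, 0]], "gripper": [1, 1]}}

```text
time: 8.1
tool_pos: [0.5232, -0.064, 0.0763]
tool_rot: [3.141, -0.0, -1.675]
contact_force: [0.5, -0.1, -0.4]
opening: 0.0008
```

Request:
{"fn": "carry_out", "kwargs": {"translation": [[0, 0, 0.0015], [0, 0, 0]], "turn": [[0, 0, 0], [0, 0, 0]], "gripper": [1, 1]}}

```text
time: 8.3
tool_pos: [0.5232, -0.064, 0.0747]
tool_rot: [3.141, -0.0, -1.675]
contact_force: [-0.2, -1.0, 0.5]
opening: 0.0003
```

Run:
```python
from h import *
p=read_camera('scene');save(p,'d4',(235,120,365,220),6)
for _ in range(1):
    o=robot.observe();print({k:np.round(o[k],4).tolist() for k in('time','tool_pos','contact_force','torque')})
```

```text
{'time': 8.35, 'tool_pos': [0.5232, -0.064, 0.0748], 'contact_force': [-0.5941, -0.4923, 0.4055], 'torque': [0.0552, 0.0193, 0.0434]}
```

View pics/d4.png

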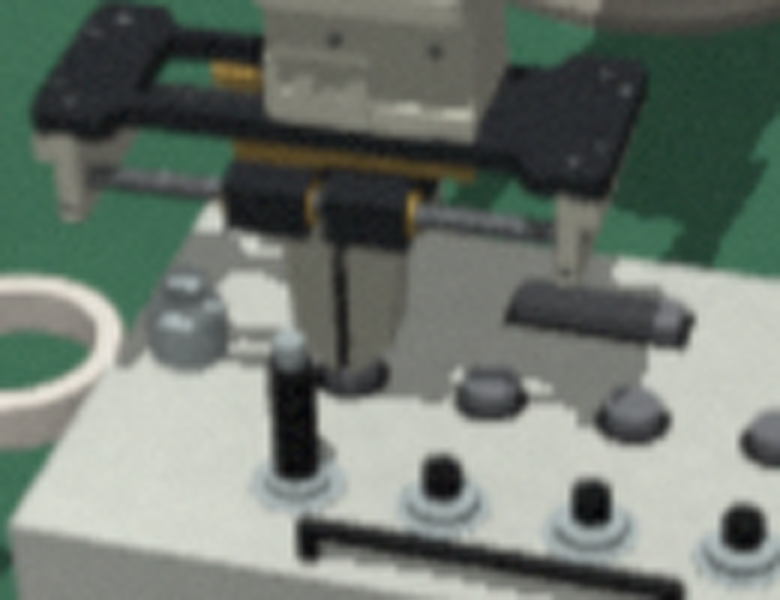

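The tip is now at (345,365), right over key 4 at (352,370), just about touching. The weight and probe are clear. I press on in 1.5 mm steps.

Request:
{"fn": "carry_out", "kwargs": {"translation": [[0, 0, 0.0015], [0, 0, 0]], "turn": [[0, 0, 0], [0, 0, 0]], "gripper": [1, 1]}}

```text
time: 8.55
tool_pos: [0.5234, -0.0641, 0.0734]
tool_rot: [-3.141, -0.0, -1.675]
contact_force: [-0.2, -0.1, 1.9]
opening: 0.0006
```

Request:
{"fn": "carry_out", "kwargs": {"translation": [[0, 0, 0.0015], [0, 0, 0]], "turn": [[0, 0, 0], [0, 0, 0]], "gripper": [1, 1]}}

```text
time: 8.75
tool_pos: [0.5235, -0.064, 0.0719]
tool_rot: [-3.141, -0.0, -1.675]
contact_force: [-0.7, -0.1, 2.1]
opening: 0.0004
```

Request:
{"fn": "carry_out", "kwargs": {"translation": [[0, 0, 0.0015], [0, 0, 0]], "turn": [[0, 0, 0], [0, 0, 0]], "gripper": [1, 1]}}

```text
time: 8.95
tool_pos: [0.5234, -0.0641, 0.0704]
tool_rot: [-3.141, -0.0, -1.675]
contact_force: [0.9, 0.1, 3.4]
opening: 0.0005
```

Request:
{"fn": "carry_out", "kwargs": {"translation": [[0, 0, 0.001], [0, 0, 0]], "turn": [[0, 0, 0], [0, 0, 0]], "gripper": [1, 1]}}

```text
time: 9.15
tool_pos: [0.5234, -0.0641, 0.0695]
tool_rot: [-3.141, -0.0, -1.675]
contact_force: [-0.5, -0.2, 3.7]
opening: 0.0005
```

Request:
{"fn": "carry_out", "kwargs": {"translation": [[0, 0, 0.0005], [0, 0, 0]], "turn": [[0, 0, 0], [0, 0, 0]], "gripper": [1, 1]}}

```text
time: 9.35
tool_pos: [0.5234, -0.0641, 0.069]
tool_rot: [-3.141, -0.0, -1.675]
contact_force: [0.2, 1.2, 4.2]
opening: 0.0002
```

Request:
{"fn": "carry_out", "kwargs": {"translation": [[0, 0, 0.0005], [0, 0, 0]], "turn": [[0, 0, 0], [0, 0, 0]], "gripper": [1, 1]}}

```text
time: 9.55
tool_pos: [0.5235, -0.0641, 0.0689]
tool_rot: [-3.141, -0.0, -1.675]
contact_force: [-1.1, 0.5, 7.2]
opening: 0.0005
```

Request:
{"fn": "carry_out", "kwargs": {"translation": [[0, 0, 0.0005], [0, 0, 0]], "turn": [[0, 0, 0], [0, 0, 0]], "gripper": [1, 1]}}

```text
time: 9.75
tool_pos: [0.5235, -0.0641, 0.0688]
tool_rot: [-3.141, -0.0, -1.675]
contact_force: [-1.8, 0.6, 10.5]
opening: 0.0006
```

The key bottomed at a reported 0.069, with the force rising to 10.5 N. I release, move to the bar (75 mm left and 55 mm forward in the block's axes) and come down above it.

Request:
{"fn": "carry_out", "kwargs": {"translation": [[0, 0, -0.003], [0, 0, -0.004], [0, 0, -0.013], [0, 0, -0.02], [-0.025, 0.019, 0], [-0.025, 0.018, 0], [-0.025, 0.018, 0], [0, 0, 0.014], [0, 0, 0.013], [0, 0, 0]], "turn": [[0, 0, 0], [0, 0, 0], [0, 0, 0], [0, 0, 0], [0, 0, 0], [0, 0, 0], [0, 0, 0], [0, 0, 0], [0, 0, 0], [0, 0, 0]], "gripper": [1, 1, 1, 1, 1, 1, 1, 1, 1, 1]}}

```text
time: 10.75
tool_pos: [0.4746, 0.0167, 0.0794]
tool_rot: [3.137, -0.0, -1.675]
contact_force: [0.3, -0.2, -0.0]
opening: 0.0001
```

Run:
```python
from h import *
p=read_camera('scene');save(p,'bar',(260,110,390,210),6)
o=robot.observe();print({k:np.round(o[k],4).tolist() for k in('time','tool_pos','contact_force')})
```

```text
{'time': 10.8, 'tool_pos': [0.4754, 0.0165, 0.0802], 'contact_force': [-0.0862, 0.8839, -0.514]}
```

View pics/bar.png

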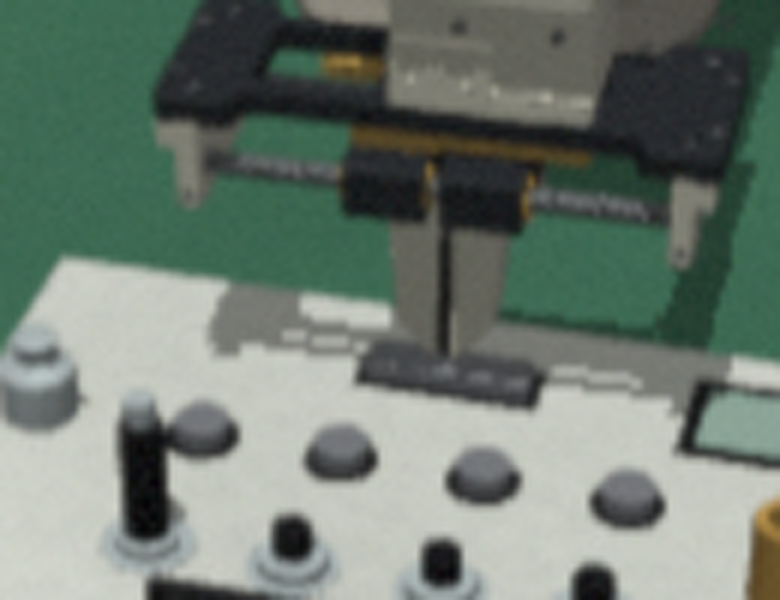

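Key 4 is back up at (205,420), and the tip at (447,352) is centred about 6 mm above the bar at (452,368). I press the bar.

Request:
{"fn": "carry_out", "kwargs": {"translation": [[0, 0, 0.003], [0, 0, 0.003], [0, 0, 0.002], [0, 0, 0.002], [0, 0, 0]], "turn": [[0, 0, 0], [0, 0, 0], [0, 0, 0], [0, 0, 0], [0, 0, 0]], "gripper": [1, 1, 1, 1, 1]}}

```text
time: 11.3
tool_pos: [0.4766, 0.0161, 0.071]
tool_rot: [-3.141, -0.0, -1.675]
contact_force: [-0.9, -0.1, 3.1]
opening: 0.0004
```

Request:
{"fn": "carry_out", "kwargs": {"translation": [[0, 0, 0.001], [0, 0, 0]], "turn": [[0, 0, 0], [0, 0, 0]], "gripper": [1, 1]}}

```text
time: 11.5
tool_pos: [0.4766, 0.0161, 0.0701]
tool_rot: [-3.141, -0.0, -1.675]
contact_force: [0.3, -0.9, 2.7]
opening: 0.0004
```

Request:
{"fn": "carry_out", "kwargs": {"translation": [[0, 0, 0.001], [0, 0, 0]], "turn": [[0, 0, 0], [0, 0, 0]], "gripper": [1, 1]}}

```text
time: 11.7
tool_pos: [0.4766, 0.0161, 0.069]
tool_rot: [-3.141, -0.0, -1.675]
contact_force: [-0.7, -2.3, 3.5]
opening: 0.0003
```

Request:
{"fn": "carry_out", "kwargs": {"translation": [[0, 0, 0.001], [0, 0, 0]], "turn": [[0, 0, 0], [0, 0, 0]], "gripper": [1, 1]}}

```text
time: 11.9
tool_pos: [0.4767, 0.0161, 0.0688]
tool_rot: [-3.141, -0.0, -1.675]
contact_force: [-2.5, -1.9, 11.5]
opening: 0.0003
```

The bar bottomed at 11.5 N. I withdraw upward, and then back towards the robot.

Request:
{"fn": "carry_out", "kwargs": {"translation": [[0, 0, -0.003], [0, 0, -0.004], [0, 0, -0.015], [0, 0, -0.03], [0, 0, -0.04], [0, 0, -0.03], [0, 0.02, 0], [0, 0.02, 0], [0, 0, 0], [0, 0, 0]], "turn": [[0, 0, 0], [0, 0, 0], [0, 0, 0], [0, 0, 0], [0, 0, 0], [0, 0, 0], [0, 0, 0], [0, 0, 0], [0, 0, 0], [0, 0, 0]], "gripper": [1, 1, 1, 1, 1, 1, 1, 1, 1, 1]}}

```text
time: 12.9
tool_pos: [0.4368, 0.0206, 0.1899]
tool_rot: [-3.141, 0.0, -1.675]
contact_force: [0.4, -0.1, -0.2]
opening: 0.0006
```

Run:
```python
from h import *
p=read_camera('scene');save(p,'end',(170,90,430,280),3)
o=robot.observe();print({k:np.round(o[k],4).tolist() for k in('time','tool_pos','contact_force','qvel')})
```

```text
{'time': 12.95, 'tool_pos': [0.4371, 0.0205, 0.1898], 'contact_force': [0.4696, 0.1639, 1.0472], 'qvel': [-0.0003, 0.013, -0.0084, -0.0009, -0.0005, -0.0007]}
```

View pics/end.png

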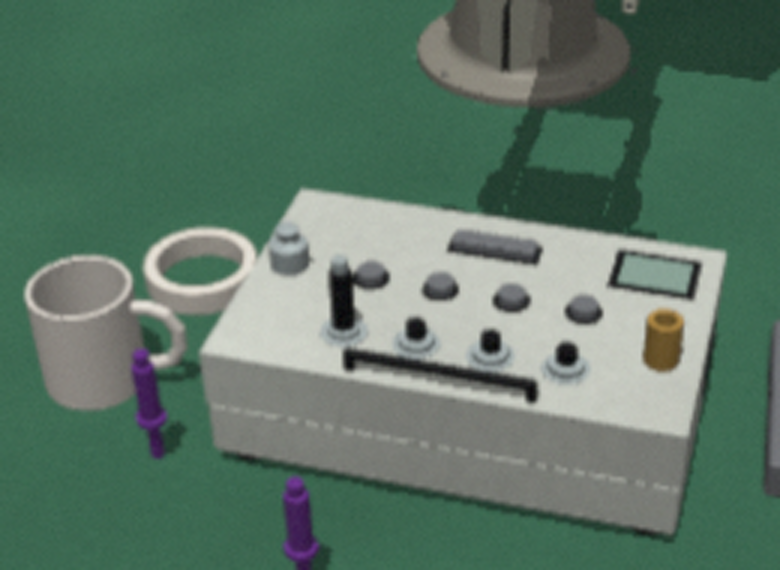

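All the keys are up: key 4 at (372,274) and the bar at (495,246). The probe, stoppers, weight and sleeve stand undisturbed, and the arm is clear. I hand in.

```bash
python3 -c "
from cell import robot
print(robot.hand_in())"
```

```text
the job is handed in; nothing more can be done
None
```

The job is done and handed in at about 13 s. The probe was in the rightmost well, so I pressed round key 4 with closed fingertips, let it spring back, then pressed the bar key and withdrew.

- **Presses:** both keys bottomed out after about 5 mm of travel, where the force rose to about 10.5 N on key 4 and 11.5 N on the bar.
- **Last picture:** all round keys and the bar are up. The probe, stoppers, weight and sleeve look undisturbed, and so do the mug and tape. The driver and most of the meter were outside that picture, but the arm did not go low near them. The arm is clear of everything.
- **Disagreement:** the reported tool height did not match the scene. The real fingertips sat about 35 mm higher than the reported TCP: first touch on key 4 (top at 0.109 m) came at a reported height of about 0.074 m. I found the contact heights by small force-guarded steps and the scene camera instead. The horizontal position agreed to about 2–3 mm.

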